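# Clamp the bucket stave and pin the jaw

### The arm

A 6-joint arm with a two-finger parallel gripper is mounted at the origin on the work surface. World frame = base frame: x ahead of the robot, y to its left, z up, the work surface at z = 0. Lengths are in m, angles in rad, forces in N, time in s.
With the tool pointing down it reaches from about 0.325 to 0.9 m from the base axis. Payload 6.1 kg.
Tool frame: the origin (TCP) lies at the very end of the fingers, on their centre line; the grasp point (between the pads) lies 19 mm behind it; z points along the fingers, y is the line along which they close (so a half turn about z gives the same grasp; the last joint's range is limited). The gripper opens to 85 mm and grips with 20 to 120 N. Pads are 22 mm wide; open, the fingers measure 114 mm over their backs; the gripper's body (76 mm by 85 mm) begins 54 mm behind the grasp point. The pads swing forward as they close: fully open they stand 13 mm farther back than shut.
Start: joints at [-1.304, 0.22, 1.526, -0, 1.395, -0.126], TCP at [0.239, -0.577, 0.231] pointing down, gripper open.
Joint ranges: [-2.98, 2.98], [-0.91, 2.08], [0.09, 2.57], [-1.24, 4.39], [0.2, 2.65], [-2.68, 2.68]. Speed limits (rad/s): [2.57, 2.57, 3.01, 3.14, 3.14, 3.14].

### API

Orientations are given as a unit quaternion [x, y, z, w].
In Python, from cell import * gives the robot as it stands.
- The arm moves only by the tool carry_out, never from a script. Its argument "rows" is a list of rows, each an object with "translation": the shift along the tool's x, y, z in mm, a list of three; "turn": the turn, a rotation vector about the tool's x, y, z in rad, a list of three. A call has 1 to 8 rows; each row is the pose to reach, as a shift and turn from the pose commanded when the call began, along the tool's axes at that moment; what a row does not reach only later rows make up. A row lasts 1/8 s, in which the tool goes at most 62.5 mm and 10.7 degrees, less where a joint would pass 70% of its speed; a pose out of reach is approached as far as the arm can. A call with a gripper value outside its range is refused whole. "gripper" is the gripper's target within -1 to 1 (shut at 1, half-way at 0, fully open at -1), set as the call begins (left out, the last holds). The fingers move at their own pace and stop on an object; "grip_force" is the grip in N (left out, the last holds). Time passes only in rows, so rows that repeat a pose let the fingers close. It gives the time, the measured TCP pose, the force, the opening and the grip force at its end, in the units of the state.
- get_obs(): the state, without advancing time (a new reading comes with each control period).
- read_camera(name): name is "scene" or "side" or "wrist"; returns a dict with "color" (420x560x3 uint8, blue, green, red), "fx", "fy", "cx", "cy" (pixels), "rvec" (rotation vector, rad) and "tvec" (3), from world to camera coordinates, as OpenCV has them; the wrist camera has in their place "T_tool_cam" (4x4, takes a point from camera to tool coordinates, whose origin is the TCP and whose axes are the flange's). Camera axes: x right, y down, z forward; pixel columns grow to the right and rows downward; lengths in m; the calibration is good to about 2 mm. A picture is of the moment at which its call begins: read the wrist's pose just before it. There is no depth.
- finish_job(): hands the job in; it is judged then, once.
Trained networks look in the newest picture that a camera, given by its name, has taken for a name from the list of things; names that differ only in an ending like _2 or _b are one class to them, and where a whole thing is asked for, a point or a joint stands for the part that bears it (a point fixed in the world has none). Each returns a list of dicts, best first, with "p" (0 to 1); they miss things now and then, are a little off and sometimes report something else, mostly with a low value. They report only what shows in the picture. A call takes as long as a camera call. They do not tell look-alikes from the thing itself.
- trace(query, camera): "mask" (420x560 bool, what is visible of it).
- place_of(query, camera): "centre" ([x, y, z] in m, in world coordinates, good to about 4 mm: a listed point, or the origin of a listed thing).
The state is a dict: "clock": time; "joints": joint angles; "joint_vel": joint speeds; "effort": joint torques, N m; "ee_pos": TCP position; "tcp_rot": TCP orientation; "ft_force": force on the tool from outside, world axes, zero at the start; "torque": the same for the moment, N m; "opening": opening from 0.0 (shut) to 1.0 (fully open); "gripper_force": force on a finger pad.
Only numpy, scipy, OpenCV 4.12 (cv2) and the standard library are available. Lean on these libraries where they do the work, as an engineer would, in place of code of your own. Each camera call takes 0.05 s, during which the arm holds its last target. There are 200 camera calls.

### The job

Slide the wooden jaw of the sloping clamp bed against the bucket stave until the stave is squeezed firmly, but not forced, against the fixed jaw. Then take the long round-headed pin from its stand and drive it through the jaw's slot and the hole in the keeper plate below, which has to be found by feel along the slot, until the pin's head sits down on the jaw; let go. Leave the short square-headed pin and the things lying about the bench where they are.

Things in the scene. Friction and masses are not known exactly. Their poses are not given: they have to be found in the camera images.
- bed: Fixed sloping wooden board, 180 mm up the slope x 360 (y) x 24 thick. Origin on the bench under the middle of its face, which is 80 mm up. x level, to the high edge; y level, the way the jaw shuts; z up. It rises to +x at 25 deg (0.436 rad), so its face looks up and to -x. Let into it: a dark steel keeper plate 19 thick, top 1 mm under the face, with one 14 mm hole square to it, at y = 47 mm.
- fixed_jaw: Fixed wooden jaw at the +y end of the bed: a block 120 mm (up the slope) x 30 x 34 high. Origin: on the board's face, halfway up the slope, in the plane of its clamping face (at y = +135 mm of the bed), which looks to -y. Axes: x up the slope, y along the slide, z square to the board's face.
- jaw (a joint): Sliding wooden jaw, travel along the bed's +y (m), 0 to 0.11: 0 fully open, 0.092 when closed with the stave between it and the fixed jaw; its slot is then over the keeper's hole. It slides with about 3 N of friction and stays where it is left; closing on the stave wants about 10 N more.
- jaw_hole (a point): Mouth centre of the slot through the sliding jaw: 26 mm (x) x 14 (y), 22 mm deep. x up the slope, y along the slide (shutting), z out along the pin's way, 25 deg from vertical. Jaw base 100 (x) x 56 (y) x 22 mm, slot in its middle; clamping face 28 mm from it on +y. The keeper floats (8 N friction): its hole may lie up to 5 mm either side of the slot's middle along x; find it by feel.
- jaw_upstand (a point): Middle of the top edge of the sliding jaw's upstand, a wooden plate 60 mm (x) x 14 (y) rising from the board's face to 50 mm above it along the jaw's outer side; its outer face, to push on, is 7 mm from this point towards -y, 42 mm from the slot's centre. Axes as for jaw_hole.
- stave: Loose pale bucket stave lying on the sloping board between the jaws, its low end at the ledge: 150 mm up the slope x 60 mm (y) x 16 mm thick, about 0.12 kg. Origin: middle of its underside; x up the slope, y along the slide, z square to the face.
- pin_mid (a point): Centre of the long pin: steel shank 12 mm diameter, 62 long, foot bevelled to 9 mm over its last 4 mm; round wooden head 22 mm diameter, 36 high; 98 mm overall, about 60 g. z runs from foot to head; this point is 49 mm from either end, 13 mm below the head's underside. Stands upright in the stand, foot on the bench.
- pin_tip (a point): The foot of the long pin, on its axis, 62 mm below the underside of its head; axes as for pin_mid.
- short_pin_mid (a point): Centre of a pin that is not wanted: same 12 mm shank but only 46 mm long, head 24 mm square and 36 mm high, 82 mm overall. It stands in the other hole of the stand.
- stand: Dark wooden stand for the pins, fixed: 50 mm (x) x 130 mm (y) x 45 mm high, with two upright through holes of 13.5 mm diameter at y = +32 and -32 mm. Origin: middle of its underside. Either hole may hold the long pin.
- plane_mid (a point): Middle of a loose dark wooden hand plane, 200 x 65 x 34 mm, with a steel blade sticking up; a bystander.
- mallet: Loose wooden mallet, 260 mm long, lying flat; a bystander.
- jar: Loose small amber jar, 52 mm in diameter, 62 mm high, origin under its middle; a bystander.
- offcut: Loose wooden offcut, 70 x 35 x 25 mm, origin under its middle; a bystander.
Not all that is in view belongs to the job. Leave any orange or purple look-alike of the stave alone.

How it is judged:
On the way, in this order (a step that is already met when the one before it is completed fails the run):
1. the jaw squeezes the stave against the fixed jaw (at least 3 N) (contact force between stave and fixed_jaw above 3 N and value of joint jaw above 0.088 m), for 0.02 s.
2. the long pin's foot has passed through the jaw and into the keeper's hole (z of pin_tip in the frame of jaw_hole below -0.032 m and distance between pin_tip and jaw_hole below 0.07 m and angle between the z axis of pin_mid and the z axis of jaw_hole, either way round below 0.15 rad and value of joint jaw above 0.088 m), for 0.1 s.
At the end, for the whole second after the job is handed in: Stave flat between the jaws, within 5 mm of the fixed jaw and square to it within 0.06 rad; sliding jaw within 3.5 mm of closed; long pin through jaw and keeper, square to the board within 0.1 rad, its head within 2.5 mm of the jaw; all at rest and let go (value of joint jaw above 0.0885 m and z of pin_tip in the frame of jaw_hole below -0.0595 m and distance between pin_tip and jaw_hole below 0.066 m and angle between the z axis of pin_mid and the z axis of jaw_hole, either way round below 0.1 rad and y of stave in the frame of fixed_jaw above -0.035 m and z of stave in the frame of fixed_jaw below 0.005 m and angle between the y axis of stave and the y axis of fixed_jaw, either way round below 0.06 rad and linear speed of stave below 0.01 m/s); the robot touches nothing.
It fails at once if the stave is squeezed with more than 70 N (contact force between stave and fixed_jaw above 70 N).
It fails at once if the short pin is taken or moved more than 20 mm (distance of short_pin_mid from where it was at the start of the episode above 0.02 m).
It fails at once if a bystander (plane, mallet, jar, offcut) is moved more than 20 mm (distance of any of plane_mid, mallet, jar, offcut from where it was at the start of the episode above 0.02 m).
It also fails if it takes over 72 s, if anything falls off the work surface, if the arm or the gripper's body presses on something with over 40 N, if the wrist force passes 120 N, or if a joint passes its speed limit or range.

## Working session

There is one attempt and no reset: what is moved stays moved. The work goes in short steps, Python scripts to look and compute and a tool call to move; the robot and the scene stay as the last step left them, time stands still between calls to the robot, and variables do not carry over. Pictures are saved under pics/ and viewed, at most 10 in all, crops included, and the job is handed in when it is done.

Besides the shell and the picture viewer there is one more tool, called in YAML: its name, and indented under it one key for each argument. carry_out: Moves the arm, as the interface text tells. Its arguments: {"type":"object","properties":{"rows":{"type":"array","items":{"type":"object","properties":{"translation":{"type":"array","items":{"type":"number"}},"turn":{"type":"array","items":{"type":"number"}}}}},"gripper":{"type":"number"},"grip_force":{"type":"number"}},"required":["rows"]}

```bash
ls; mkdir -p pics; cat > h.py <<'E'
from cell import *
import numpy as np, cv2
from scipy.spatial.transform import Rotation as R
np.set_printoptions(precision=4,suppress=True)
def T():
    o=get_obs(); return np.array(o['ee_pos']),R.from_quat(o['tcp_rot']),o
def cmd(p,Rt):
    """shift (mm) and turn in tool axes from measured pose to target"""
    q,r,_=T(); return np.round(r.inv().apply(np.array(p)-q)*1000,1),np.round((r.inv()*Rt).as_rotvec(),3)
def ray(c,u,v,plane_z):
    Rm=cv2.Rodrigues(np.array(c['rvec']))[0]; t=np.array(c['tvec']).ravel()
    o=-Rm.T@t; d=Rm.T@np.array([(u-c['cx'])/c['fx'],(v-c['cy'])/c['fy'],1]); return o+d*(plane_z-o[2])/d[2]
def proj(c,P):
    K=np.array([[c['fx'],0,c['cx']],[0,c['fy'],c['cy']],[0,0,1.]])
    return cv2.projectPoints(np.array(P,float).reshape(-1,3),np.array(c['rvec']),np.array(c['tvec']),K,None)[0].reshape(-1,2)
E
python3 - <<'E'
from h import *
p,r,o=T(); print(o)
ims=[]
for c in ['scene','side']:
    im=read_camera(c); ims.append(im['color'])
    cv2.imwrite(f'pics/{c}0.png',im['color'])
    for q in ['bed','fixed_jaw','jaw_hole','jaw_upstand','stave','pin_mid','pin_tip','short_pin_mid','stand','plane_mid','mallet','jar','offcut']:
        print(c,q,[(np.round(d['centre'],4),round(d['p'],2)) for d in place_of(q,c)[:3]])
E
```

```text
pics
{'clock': 0.0, 'joints': array([-1.3041,  0.2212,  1.5276,  0.    ,  1.3947, -0.1261]), 'joint_vel': array([-0.0016, -0.    , -0.0002, -0.0004, -0.0004, -0.0003]), 'effort': array([ -0.0032, -49.6898, -38.9402,  -0.0004,   0.0112,  -0.    ]), 'ee_pos': array([ 0.2391, -0.5768,  0.2302]), 'tcp_rot': array([ 0.9808,  0.1951, -0.0001, -0.001 ]), 'ft_force': array([ 0.4141, -0.2388,  0.1649]), 'torque': array([ 0.0284, -0.0544,  0.0036]), 'gripper_force': 0.0, 'opening': 0.9997639151933546}
scene bed [(array([ 0.608 , -0.1069, -0.0012]), 0.97), (array([ 0.5827, -0.1821,  0.1248]), 0.29)]
scene fixed_jaw [(array([0.6281, 0.0295, 0.075 ]), 0.95)]
scene jaw_hole [(array([ 0.5967, -0.1444,  0.1026]), 0.7)]
scene jaw_upstand [(array([ 0.5826, -0.1793,  0.1284]), 0.58)]
scene stave [(array([ 0.6288,  0.3003, -0.001 ]), 0.94), (array([ 0.3226,  0.3433, -0.003 ]), 0.93), (array([ 0.6167, -0.0299,  0.0806]), 0.85)]
scene pin_mid [(array([0.4717, 0.3322, 0.05  ]), 0.44)]
scene pin_tip [(array([ 0.5945, -0.1469,  0.1022]), 0.56)]
scene short_pin_mid [(array([0.4657, 0.2674, 0.042 ]), 0.44)]
sc
[... 585 characters left out ...]
 0.576 , -0.1839,  0.1298]), 0.74), (array([0.3227, 0.3455, 0.0011]), 0.66)]
side pin_mid [(array([0.4718, 0.3292, 0.051 ]), 0.7)]
side pin_tip [(array([0.4614, 0.2716, 0.044 ]), 0.43)]
side short_pin_mid [(array([0.4627, 0.2712, 0.0441]), 0.52)]
side stand [(array([ 0.409 ,  0.1562, -0.0033]), 0.72), (array([ 0.465 ,  0.3011, -0.0018]), 0.61), (array([ 0.594 , -0.151 ,  0.0993]), 0.47)]
side plane_mid [(array([ 0.5614, -0.5612,  0.0202]), 0.82)]
side mallet [(array([ 0.299 , -0.4192,  0.002 ]), 0.81), (array([0.6247, 0.0279, 0.0781]), 0.21)]
side jar [(array([ 0.4113,  0.1559, -0.0043]), 0.63), (array([0.6787, 0.1617, 0.001 ]), 0.57)]
side offcut [(array([ 0.4094,  0.1517, -0.0039]), 0.93)]
```

View pics/scene0.png

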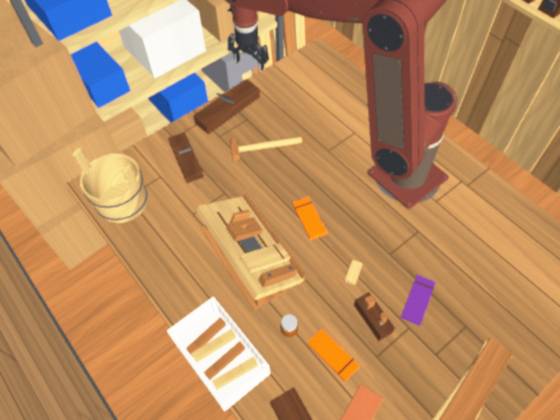

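View pics/side0.png

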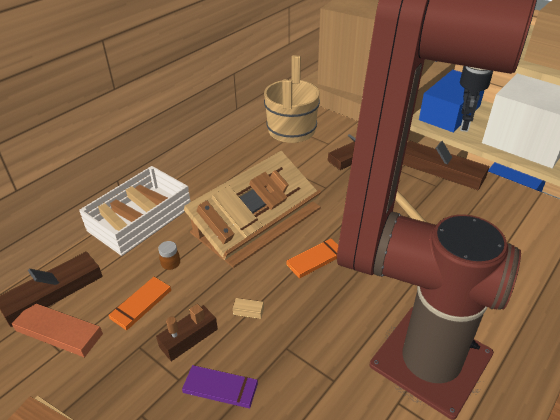

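The scene view shows the bed (centre about 250,250) with the jaw open at its upper left. The stand is at (373,317) with two heads, at (370,298) and (383,312). The offcut is at (354,272), the jar at (289,324) and the mallet at (265,145). The side view agrees: bed at (255,200), stand at (187,332). Next I'll fit the bed pose and work out the approach.

```bash
cat >> h.py <<'E'
from scipy.optimize import least_squares
s25,c25=np.sin(.436),np.cos(.436)
def bedpt(x,y,h): # along slope, slide, above face -> bed frame
    return np.array([x*c25-h*s25, y, .08+x*s25+h*c25])
E
python3 - <<'E'
from h import *
obs=[([0,0,0],[.608,-.1069,-.0012]),([0,0,0],[.6086,-.1091,-.0044]),
(bedpt(0,.135,0),[.6281,.0295,.075]),(bedpt(0,.135,0),[.6239,.0287,.0809]),
(bedpt(0,-.045,.022),[.5967,-.1444,.1026]),(bedpt(0,-.045,.022),[.5968,-.1484,.0984]),
(bedpt(0,-.08,.05),[.5826,-.1793,.1284]),(bedpt(0,-.08,.05),[.5799,-.1897,.1311])]
f=lambda v:np.concatenate([R.from_euler('z',v[2]).apply(a)[:2]+v[:2]-np.array(b)[:2] for a,b in obs])
s=least_squares(f,[.6,-.1,0],loss='soft_l1',f_scale=.004); print(s.x, (f(s.x)*1000).round(1))
print(read_camera('wrist')['T_tool_cam'])
x,y,w=s.x
Rb=R.from_euler('z',w)
# tool: y along bed x, z down
ex=Rb.apply([1,0,0]); 
Rt=R.from_matrix(np.c_[np.cross(ex,[0,0,-1]),ex,[0,0,-1]])
for n,q in [('above',[0.0,-.125,.13]),('beside',[0,-.125,.025])]:
    P=Rb.apply(bedpt(*q))+[x,y,0]; print(n,P,cmd(P,Rt))
E
```

```text
[ 0.6103 -0.1055 -0.1108] [ 2.3  1.4  1.7  3.6 -2.8 -0.9  1.4 -0.1 -0.6 -4.8 -0.7 -0.8 -2.1 -3.4
  0.6  7. ]
[[-0.0004 -0.9497 -0.3133  0.0805]
 [ 1.     -0.0003 -0.0002 -0.    ]
 [ 0.0001 -0.3133  0.9497 -0.143 ]
 [ 0.      0.      0.      1.    ]]
above [ 0.5419 -0.2237  0.1978] (array([ 415. , -210.9,   33.5]), array([ 0.   ,  0.   , -1.067]))
beside [ 0.586  -0.2286  0.1027] (array([ 453.9, -189.5,  128.7]), array([ 0.   ,  0.   , -1.067]))
```

carry_out:
  rows:
    - {"translation": [55,-26,3],"turn": [0,0,-0.14]}
    - {"translation": [110,-52,6],"turn": [0,0,-0.28]}
    - {"translation": [165,-78,9],"turn": [0,0,-0.42]}
    - {"translation": [220,-104,12],"turn": [0,0,-0.56]}
    - {"translation": [275,-130,15],"turn": [0,0,-0.7]}
    - {"translation": [330,-150,20],"turn": [0,0,-0.84]}
    - {"translation": [385,-175,25],"turn": [0,0,-0.98]}
    - {"translation": [436,-199,30],"turn": [0,0,-1.067]}
  gripper: 1

```text
clock: 2.45
ee_pos: [0.5672, -0.225, 0.2014]
tcp_rot: [0.744, 0.668, 0.0, 0.0]
ft_force: [0.7, -1.1, 0.3]
opening: 0.001
gripper_force: 0.0
```

carry_out:
  rows:
    - {"translation": [0,0,0],"turn": [0,0,0]}
    - {"translation": [0,0,0],"turn": [0,0,0]}

```text
clock: 2.7
ee_pos: [0.5657, -0.2267, 0.2012]
tcp_rot: [0.745, 0.667, -0.0, -0.0]
ft_force: [-1.1, -0.1, -0.4]
opening: 0.0
gripper_force: 0.0
```

```bash
cat >> h.py <<'E'
def wrist(name=None):
    """wrist picture with world->camera rvec,tvec"""
    p,r,_=T(); c=read_camera('wrist'); M=np.eye(4); M[:3,:3]=r.as_matrix(); M[:3,3]=p
    W=np.linalg.inv(M@np.array(c['T_tool_cam'])); c['rvec']=cv2.Rodrigues(W[:3,:3])[0]; c['tvec']=W[:3,3]
    if name: cv2.imwrite('pics/'+name,c['color'])
    return c
def P(q,cam): print(cam,q,[(np.round(d['centre'],4),round(d['p'],2)) for d in place_of(q,cam)[:3]])
E
python3 - <<'E'
from h import *
print(T()[0])
c=wrist('w1.png')
for q in ['bed','fixed_jaw','jaw_hole','jaw_upstand','stave']: P(q,'wrist')
x,y,w=.6103,-.1055,-.1108
Rb=R.from_euler('z',w)
for n,q in [('hole',[0,-.045,.022]),('up',[0,-.08,.05]),('upL',[-.03,-.08,.05]),('upR',[.03,-.08,.05]),('fj',[0,.135,.034]),('jawcor',[-.05,-.017,.022]),('jawcor',[.05,-.017,.022])]:
    print(n,proj(c,Rb.apply(bedpt(*q))+[x,y,0]))
E
```

```text
[ 0.5657 -0.2267  0.2012]
wrist bed [(array([ 0.609 , -0.1052,  0.0044]), 0.74)]
wrist fixed_jaw [(array([ 0.5989, -0.1501,  0.0972]), 0.25)]
wrist jaw_hole []
wrist jaw_upstand [(array([ 0.5789, -0.1751,  0.1237]), 0.69)]
wrist stave [(array([ 0.3833, -0.0882, -0.0019]), 0.7)]
hole [[307.4177 113.1613]]
up [[293.3078 162.1418]]
upL [[258.3997 159.591 ]]
upR [[332.2918 164.9905]]
fj [[ 309.3435 -220.3838]]
jawcor [[252.0049  77.9405]]
jawcor [[376.1311  70.9254]]
```

View pics/w1.png

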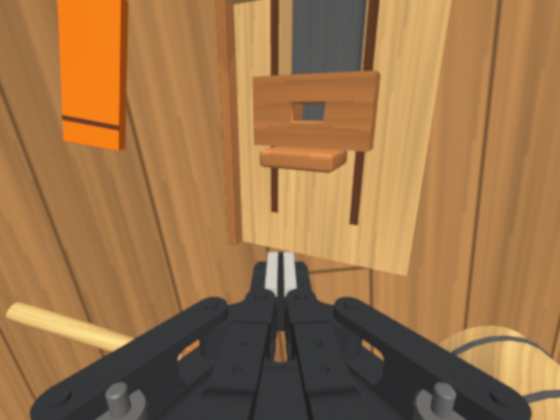

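The projected bed model fits the picture: jaw corners at (253,77) and (379,71), slot at (308,111), upstand top at about (303,158). I'll go down beside the upstand.

```bash
cat >> h.py <<'E'
x0,y0,w0=.6115,-.1055,-.1108
Rb=R.from_euler('z',w0)
ex=Rb.apply([1,0,0])
def Rtool(a): # tool y along slope, x along slide; tilt a
    z=Rb.apply([np.sin(a),0,-np.cos(a)]); y=Rb.apply([np.cos(a),0,np.sin(a)])
    return R.from_matrix(np.c_[np.cross(y,z),y,z])
def W(*q): return Rb.apply(bedpt(*q))+[x0,y0,0]
def B(p): # world -> slope x, slide y, height over face
    v=Rb.inv().apply(np.array(p)-[x0,y0,0]); v[2]-=.08
    return np.array([v[0]*c25+v[2]*s25, v[1], -v[0]*s25+v[2]*c25])
E
python3 - <<'E'
from h import *
print(B(T()[0]))
for y in (-.115,-.098,-.006): print(y,cmd(W(0,y,.025),Rtool(0)))
E
```

```text
[ 0.022  -0.1267  0.1239]
-0.115 (array([11.7, 21.8, 98.9]), array([ 0.   ,  0.   , -0.002]))
-0.098 (array([28.7, 21.7, 98.9]), array([ 0.   ,  0.   , -0.002]))
-0.006 (array([120.7,  21.5,  98.9]), array([ 0.   ,  0.   , -0.002]))
```

carry_out:
  rows:
    - {"translation": [6,11,40],"turn": [0,0,0]}
    - {"translation": [9,22,80],"turn": [0,0,0]}
    - {"translation": [10,22,99],"turn": [0,0,0]}
    - {"translation": [12,22,99],"turn": [0,0,0]}

```text
clock: 3.5
ee_pos: [0.5876, -0.217, 0.1008]
tcp_rot: [0.745, 0.667, -0.001, -0.002]
ft_force: [-0.2, 0.6, 0.2]
opening: -0.0
gripper_force: 0.0
```

carry_out:
  rows:
    - {"translation": [5,0,0],"turn": [0,0,0]}
    - {"translation": [10,0,0],"turn": [0,0,0]}
    - {"translation": [15,0,0],"turn": [0,0,0]}
    - {"translation": [20,0,0],"turn": [0,0,0]}
    - {"translation": [24,0,0],"turn": [0,0,0]}
    - {"translation": [28,0,0],"turn": [0,0,0]}

```text
clock: 4.25
ee_pos: [0.5928, -0.1896, 0.103]
tcp_rot: [0.745, 0.667, 0.0, 0.001]
ft_force: [0.8, -4.0, 2.9]
opening: 0.001
gripper_force: 1.6
```

carry_out:
  rows:
    - {"translation": [8,0,0],"turn": [0,0,0]}
    - {"translation": [16,0,0],"turn": [0,0,0]}
    - {"translation": [24,0,0],"turn": [0,0,0]}
    - {"translation": [32,0,0],"turn": [0,0,0]}
    - {"translation": [40,0,0],"turn": [0,0,0]}
    - {"translation": [47,0,0],"turn": [0,0,0]}
    - {"translation": [52,0,0],"turn": [0,0,0]}
    - {"translation": [55,0,0],"turn": [0,0,0]}

```text
clock: 5.25
ee_pos: [0.5983, -0.1345, 0.1022]
tcp_rot: [0.745, 0.667, -0.0, 0.0]
ft_force: [3.0, -4.7, 0.8]
opening: -0.001
gripper_force: 2.2
```

carry_out:
  rows:
    - {"translation": [3,0,0],"turn": [0,0,0]}
    - {"translation": [6,0,0],"turn": [0,0,0]}
    - {"translation": [9,0,0],"turn": [0,0,0]}
    - {"translation": [11,0,0],"turn": [0,0,0]}
    - {"translation": [13,0,0],"turn": [0,0,0]}
    - {"translation": [15,0,0],"turn": [0,0,0]}
    - {"translation": [16,0,0],"turn": [0,0,0]}

```text
clock: 6.12
ee_pos: [0.6001, -0.119, 0.1022]
tcp_rot: [0.745, 0.667, -0.0, 0.0]
ft_force: [2.3, -5.0, -0.1]
opening: 0.002
gripper_force: 2.2
```

```bash
python3 - <<'E'
from h import *
p,r,o=T(); print(B(p),o['ft_force'],Rb.inv().apply(o['ft_force']))
c=wrist('w2.png')
for n,q in [('up@0.092',[0,.012,.05]),('fj',[0,.135,.0])]: print(n,proj(c,W(*q)))
for q in ['jaw_hole','jaw_upstand','stave','fixed_jaw']: P(q,'wrist')
E
```

```text
[ 0.0004 -0.0147  0.0243] [ 2.3131 -4.9794 -0.0878] [ 2.8495 -4.6931 -0.0878]
up@0.092 [[254.9394 239.1314]]
fj [[301.0296 -43.6339]]
wrist jaw_hole [(array([ 0.6067, -0.0706,  0.0991]), 0.57)]
wrist jaw_upstand [(array([ 0.5911, -0.0989,  0.1254]), 0.85)]
wrist stave [(array([ 0.3846, -0.085 , -0.0018]), 0.82), (array([ 0.6152, -0.0101,  0.0755]), 0.7)]
wrist fixed_jaw []
```

View pics/w2.png

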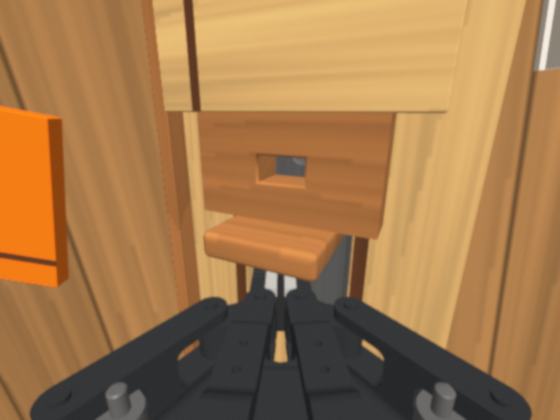

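The wrist view shows the jaw's clamping face meeting the stave along row 111. The slot is at (282,170), and part of the keeper's hole may be showing near (298,160). There are roughly 8 mm left, so I'll push in small steps.

carry_out:
  rows:
    - {"translation": [1,0,0],"turn": [0,0,0]}
    - {"translation": [2,0,0],"turn": [0,0,0]}
    - {"translation": [3,0,0],"turn": [0,0,0]}
    - {"translation": [4,0,0],"turn": [0,0,0]}
    - {"translation": [5,0,0],"turn": [0,0,0]}

```text
clock: 7.0
ee_pos: [0.6006, -0.1141, 0.1022]
tcp_rot: [0.745, 0.667, -0.0, 0.0]
ft_force: [3.7, -4.6, 0.2]
opening: -0.002
gripper_force: 2.1
```

carry_out:
  rows:
    - {"translation": [0.5,0,0],"turn": [0,0,0]}
    - {"translation": [1,0,0],"turn": [0,0,0]}

```text
clock: 7.25
ee_pos: [0.6007, -0.113, 0.1022]
tcp_rot: [0.745, 0.667, -0.0, 0.0]
ft_force: [3.0, -4.8, 0.4]
opening: 0.001
gripper_force: 2.1
```

carry_out:
  rows:
    - {"translation": [0.5,0,0],"turn": [0,0,0]}
    - {"translation": [1,0,0],"turn": [0,0,0]}

```text
clock: 7.5
ee_pos: [0.6008, -0.1121, 0.1022]
tcp_rot: [0.745, 0.667, -0.0, 0.0]
ft_force: [3.6, -3.7, 0.2]
opening: 0.002
gripper_force: 2.1
```

carry_out:
  rows:
    - {"translation": [0.5,0,0],"turn": [0,0,0]}
    - {"translation": [1,0,0],"turn": [0,0,0]}

```text
clock: 7.75
ee_pos: [0.6009, -0.1113, 0.1022]
tcp_rot: [0.745, 0.667, -0.0, 0.0]
ft_force: [2.8, -6.5, 0.4]
opening: -0.0
gripper_force: 2.9
```

carry_out:
  rows:
    - {"translation": [0.5,0,0],"turn": [0,0,0]}
    - {"translation": [1,0,0],"turn": [0,0,0]}

```text
clock: 8.0
ee_pos: [0.6009, -0.1113, 0.1022]
tcp_rot: [0.745, 0.667, -0.001, 0.001]
ft_force: [2.5, -10.1, 0.5]
opening: -0.003
gripper_force: 4.7
```

carry_out:
  rows:
    - {"translation": [0.5,0,0],"turn": [0,0,0]}
    - {"translation": [0.8,0,0],"turn": [0,0,0]}

```text
clock: 8.25
ee_pos: [0.6009, -0.1113, 0.1023]
tcp_rot: [0.745, 0.667, -0.001, 0.001]
ft_force: [1.5, -11.5, -0.3]
opening: 0.002
gripper_force: 5.8
```

carry_out:
  rows:
    - {"translation": [0.5,0,0],"turn": [0,0,0]}
    - {"translation": [0.8,0,0],"turn": [0,0,0]}

```text
clock: 8.5
ee_pos: [0.6009, -0.1113, 0.1023]
tcp_rot: [0.745, 0.667, -0.002, 0.002]
ft_force: [1.7, -14.4, 0.2]
opening: 0.001
gripper_force: 7.1
```

carry_out:
  rows:
    - {"translation": [0.5,0,0],"turn": [0,0,0]}
    - {"translation": [1,0,0],"turn": [0,0,0]}

```text
clock: 8.75
ee_pos: [0.6009, -0.1113, 0.1023]
tcp_rot: [0.746, 0.666, -0.002, 0.002]
ft_force: [0.9, -18.5, -1.1]
opening: -0.001
gripper_force: 9.0
```

carry_out:
  rows:
    - {"translation": [0.5,0,0],"turn": [0,0,0]}
    - {"translation": [1,0,0],"turn": [0,0,0]}
    - {"translation": [1,0,0],"turn": [0,0,0]}

```text
clock: 9.12
ee_pos: [0.6009, -0.1112, 0.1024]
tcp_rot: [0.746, 0.666, -0.003, 0.003]
ft_force: [-0.2, -20.3, -0.7]
opening: -0.0
gripper_force: 10.1
```

```bash
python3 - <<'E'
from h import *
p,r,o=T(); print(B(p),Rb.inv().apply(o['ft_force']))
wrist();
for q in ['jaw_hole','jaw_upstand','stave']: P(q,'wrist')
E
```

```text
[ 0.0005 -0.0069  0.0244] [  2.0544 -20.186   -0.7265]
wrist jaw_hole [(array([ 0.6065, -0.0618,  0.099 ]), 0.58)]
wrist jaw_upstand [(array([ 0.5913, -0.0876,  0.1248]), 0.92)]
wrist stave [(array([ 0.6153, -0.0006,  0.0765]), 0.57)]
```

The stave is squeezed: 20 N of push against a firm stop, with the jaw's slot at about y = 46 mm of the bed. I'll back off, rise and go to look at the stand.

carry_out:
  rows:
    - {"translation": [-8,0,0],"turn": [0,0,0]}
    - {"translation": [-18,0,-10],"turn": [0,0,0]}
    - {"translation": [-18,0,-60],"turn": [0,0,0]}
    - {"translation": [-18,0,-115],"turn": [0,0,0]}
    - {"translation": [20,-20,-130],"turn": [0,0,0]}
  gripper: -1

```text
clock: 9.95
ee_pos: [0.5861, -0.0857, 0.2379]
tcp_rot: [0.746, 0.666, 0.002, 0.003]
ft_force: [0.2, 0.7, 0.2]
opening: 1.002
gripper_force: 0.0
```

carry_out:
  rows:
    - {"translation": [55,-14,-3],"turn": [0,0,0]}
    - {"translation": [110,-28,-6],"turn": [0,0,0]}
    - {"translation": [165,-42,-9],"turn": [0,0,0]}
    - {"translation": [220,-56,-12],"turn": [0,0,0]}
    - {"translation": [275,-70,-15],"turn": [0,0,0]}
    - {"translation": [310,-78,-18],"turn": [0,0,0]}
    - {"translation": [310,-78,-18],"turn": [0,0,0]}
    - {"translation": [310,-78,-18],"turn": [0,0,0]}

```text
clock: 10.95
ee_pos: [0.5402, 0.2324, 0.2503]
tcp_rot: [0.745, 0.667, -0.0, -0.0]
ft_force: [0.0, -0.1, 0.3]
opening: 0.998
gripper_force: 0.0
```

```bash
python3 - <<'E'
from h import *
p,r,o=T(); print(p,B(p),o['joints'])
c=wrist('w3.png');
for q in ['pin_mid','short_pin_mid','stand','offcut']: P(q,'wrist')
print(proj(c,[[.4717,.331,.098],[.464,.270,.082]]))
E
```

```text
[0.5402 0.2324 0.2503] [-0.0261  0.3279  0.2001] [ 0.2722  0.1212  1.6029 -0.0001  1.4182  0.3825]
wrist pin_mid [(array([0.4711, 0.3319, 0.0465]), 0.96)]
wrist short_pin_mid [(array([0.4639, 0.2677, 0.0438]), 0.78)]
wrist stand [(array([ 0.4629,  0.2996, -0.0018]), 0.97), (array([0.6239, 0.0294, 0.0758]), 0.41)]
wrist offcut [(array([ 0.415 ,  0.1508, -0.0031]), 0.72)]
[[197.5848 102.0909]
 [205.8802 163.6509]]
```

View pics/w3.png

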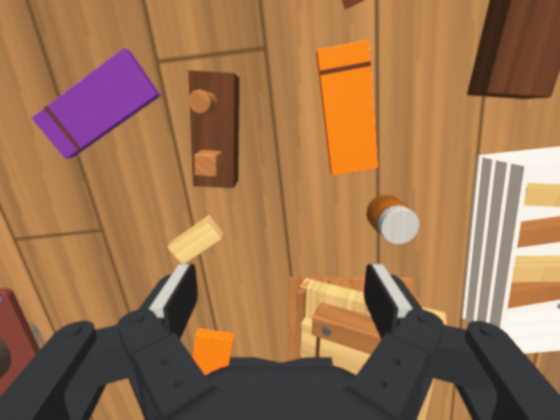

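The wrist view shows the round head at (200,100), which is the long pin, and the square head at (207,162). This agrees with the networks: long pin at about (0.4715, 0.3315). I'll go above it and take a close look.

```bash
python3 - <<'E'
from h import *
print(cmd([.4715,.3315,.14],Rtool(0)))
E
```

```text
(array([ 91.6, -80.1, 110.3]), array([-0.   ,  0.   , -0.002]))
```

carry_out:
  rows:
    - {"translation": [40,-35,30],"turn": [0,0,0]}
    - {"translation": [75,-65,60],"turn": [0,0,0]}
    - {"translation": [91.5,-80,90],"turn": [0,0,0]}
    - {"translation": [91.5,-80,105],"turn": [0,0,0]}
    - {"translation": [91.5,-80,110],"turn": [0,0,0]}
    - {"translation": [91.5,-80,110],"turn": [0,0,0]}

```text
clock: 11.95
ee_pos: [0.4724, 0.3316, 0.1409]
tcp_rot: [0.746, 0.666, 0.0, 0.0]
ft_force: [0.6, -0.3, 0.5]
opening: 1.003
gripper_force: 0.0
```

```bash
python3 - <<'E'
from h import *
p,r,o=T(); print(p)
c=wrist('w4.png')
for q in ['pin_mid','short_pin_mid','stand']: P(q,'wrist')
m=trace('pin_mid','wrist')
for d in m[:2]:
    ys,xs=np.nonzero(d['mask']); print(d['p'],xs.min(),xs.max(),ys.min(),ys.max(),xs.mean(),ys.mean())
print(proj(c,[[.4715,.3315,.098],[.4715,.3315,.062]]))
E
```

```text
[0.4724 0.3316 0.1409]
wrist pin_mid [(array([0.4751, 0.3348, 0.0466]), 0.63)]
wrist short_pin_mid []
wrist stand [(array([ 0.464 ,  0.3001, -0.0049]), 0.71)]
0.64 266 296 205 249 281.12226277372264 227.90328467153284
0.57 262 293 266 312 277.61157654226963 289.3693830921554
[[278.8751 235.4891]
 [279.0687 217.7888]]
```

View pics/w4.png

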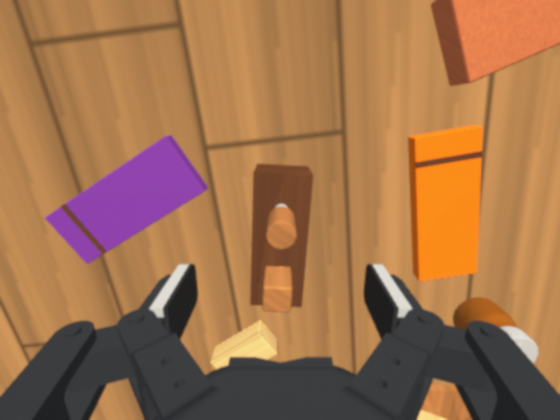

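The close view shows the long pin's head at (281,228), with the tool plane at column 280, so it is centred within 1 mm. The short pin's head is at (277,290), clear of the finger path. I'll go down and grip.

carry_out:
  rows:
    - {"translation": [0,0.5,25],"turn": [0,0,0]}
    - {"translation": [0,0.5,50],"turn": [0,0,0]}
    - {"translation": [0,0.5,68],"turn": [0,0,0]}
    - {"translation": [0,0.5,75],"turn": [0,0,0]}
    - {"translation": [0,0.5,75],"turn": [0,0,0]}

```text
clock: 12.82
ee_pos: [0.4717, 0.3323, 0.0652]
tcp_rot: [0.745, 0.667, -0.0, -0.0]
ft_force: [0.3, -1.1, -0.6]
opening: 0.996
gripper_force: 0.0
```

carry_out:
  rows:
    - {"translation": [0,0,0],"turn": [0,0,0]}
    - {"translation": [0,0,0],"turn": [0,0,0]}
    - {"translation": [0,0,0],"turn": [0,0,0]}
    - {"translation": [0,0,0],"turn": [0,0,0]}
    - {"translation": [0,0,0],"turn": [0,0,0]}
    - {"translation": [0,0,0],"turn": [0,0,0]}
  gripper: 1
  grip_force: 50

```text
clock: 13.58
ee_pos: [0.4722, 0.3325, 0.0658]
tcp_rot: [0.745, 0.667, 0.001, 0.0]
ft_force: [1.2, -0.8, 3.8]
opening: 0.243
gripper_force: 48.9
```

carry_out:
  rows:
    - {"translation": [0,0,-10],"turn": [0,0,0]}
    - {"translation": [0,0,-30],"turn": [0,0,0]}
    - {"translation": [0,0,-70],"turn": [0,0,0]}
    - {"translation": [0,0,-120],"turn": [0,0,0]}
    - {"translation": [0,0,-175],"turn": [0,0,0]}
    - {"translation": [0,0,-190],"turn": [0,0,0]}
    - {"translation": [0,0,-190],"turn": [0,0,0]}

```text
clock: 14.45
ee_pos: [0.4718, 0.3325, 0.2568]
tcp_rot: [0.745, 0.667, 0.001, 0.0]
ft_force: [0.1, 0.2, 0.1]
opening: 0.246
gripper_force: 49.8
```

```bash
python3 - <<'E'
from h import *
p,r,o=T(); print(p,o['opening'],o['ft_force'])
for h in (.06,.03): print(W(0,.046,.022+h+.0658),cmd(W(0,.046,.022+h+.0658),Rtool(.436)))
E
```

```text
[0.4718 0.3325 0.2568] 0.24583769543428974 [0.0519 0.1737 0.0508]
[ 0.5546 -0.0529  0.214 ] (array([-374. ,  124.8,   42.6]), array([-0.434, -0.001, -0.   ]))
[ 0.5671 -0.0543  0.1868] (array([-374. ,  137.4,   69.8]), array([-0.434, -0.001, -0.   ]))
```

carry_out:
  rows:
    - {"translation": [-50,16,0],"turn": [0,0,0]}
    - {"translation": [-105,35,0],"turn": [-0.07,0,0]}
    - {"translation": [-160,54,0],"turn": [-0.14,0,0]}
    - {"translation": [-215,72,0],"turn": [-0.22,0,0]}
    - {"translation": [-270,90,10],"turn": [-0.3,0,0]}
    - {"translation": [-325,109,20],"turn": [-0.38,0,0]}
    - {"translation": [-365,124,35],"turn": [-0.434,0,0]}
    - {"translation": [-374,125,42],"turn": [-0.434,0,0]}

```text
clock: 15.45
ee_pos: [0.5517, -0.0549, 0.2088]
tcp_rot: [0.73, 0.65, 0.142, 0.158]
ft_force: [-0.4, 0.8, -0.1]
opening: 0.245
gripper_force: 49.8
```

carry_out:
  rows:
    - {"translation": [0,0,30],"turn": [0,0,0]}
    - {"translation": [0,0,30],"turn": [0,0,0]}
    - {"translation": [0,0,30],"turn": [0,0,0]}

```text
clock: 15.82
ee_pos: [0.5666, -0.0537, 0.1857]
tcp_rot: [0.728, 0.652, 0.143, 0.16]
ft_force: [-0.5, 0.5, -0.4]
opening: 0.243
gripper_force: 49.8
```

```bash
python3 - <<'E'
from h import *
p,r,o=T(); print(p,B(p),o['joints'],(r.inv()*Rtool(.436)).as_rotvec(),o['opening'])
c=wrist('w5.png')
for q in ['jaw_hole','jaw_upstand','pin_tip','pin_mid','stave']: P(q,'wrist')
tip=p+r.apply([0,0,.0658]); print(tip,B(tip))
print('tip',proj(c,tip),'hole',proj(c,[W(0,.046,.022),W(-.013,.039,.022),W(.013,.039,.022),W(.013,.053,.022),W(-.013,.053,.022)]))
E
```

```text
[ 0.5666 -0.0537  0.1857] [-0.001   0.0465  0.1171] [-0.2739 -0.1945  2.0933  0.0945  0.818  -0.2137] [-0.0038 -0.0009  0.0006] 0.24292510682184823
wrist jaw_hole [(array([ 0.6056, -0.0603,  0.1   ]), 0.71)]
wrist jaw_upstand [(array([ 0.5911, -0.0894,  0.1245]), 0.87)]
wrist pin_tip [(array([ 0.5944, -0.0605,  0.1275]), 0.84)]
wrist pin_mid []
wrist stave [(array([ 0.3834, -0.0856, -0.0008]), 0.96), (array([ 0.6149, -0.0015,  0.0769]), 0.64)]
[ 0.594  -0.0567  0.1259] [-0.0012  0.0466  0.0513]
tip [[279.9706 223.4047]] hole [[281.565  211.8948]
 [266.6463 219.4675]
 [296.4613 219.5242]
 [296.7519 204.186 ]
 [266.4138 204.1349]]
```

View pics/w5.png

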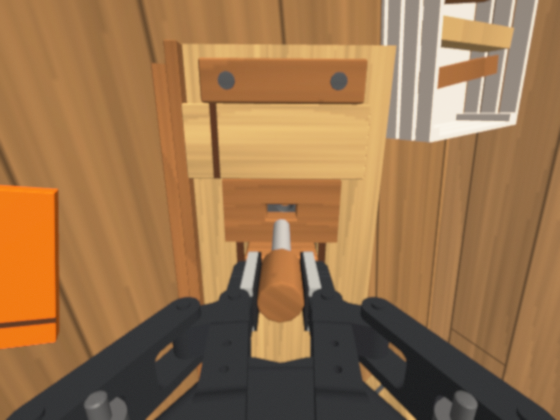

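```bash
python3 - <<'E'
import cv2
im=cv2.imread('pics/w5.png')[185:255,240:325]
cv2.imwrite('pics/w5c.png',cv2.resize(im,None,fx=8,fy=8,interpolation=cv2.INTER_CUBIC))
E
```

```text
(no output)
```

View pics/w5c.png

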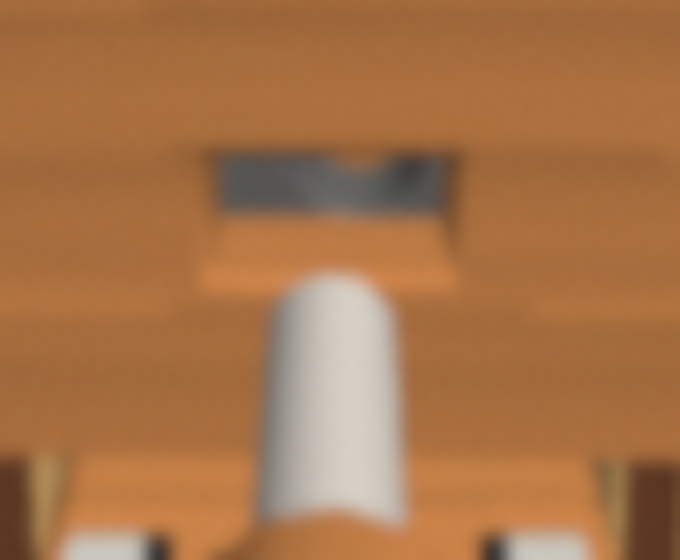

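The crop shows the slot mouth at columns 265–297 and rows 204–222, and the pin foot centred near column 282. The shading in the keeper suggests its hole lies right of middle, i.e. up the slope. I'll check the slot's y against the jaw edges and stretch the contrast.

```bash
python3 - <<'E'
from h import *
im=cv2.imread('pics/w5.png')
p,r,o=T(); c=wrist()
g=im.astype(float).mean(2)
print('pred rows',[ (n,proj(c,W(0,y,h)).round(1)) for n,y,h in [('front top',.046+.028,.022),('slot+',.053,.022),('slot-',.039,.022),('slot- keeper',.039,-.001),('upst root',.046-.028,.022),('fj face top',.135,.034)]])
for a,b in [(245,260),(302,325)]:
    pr=g[165:260,a:b].mean(1); d=np.diff(pr); print([(165+i+.5,round(d[i],1)) for i in range(len(d)) if abs(d[i])>4])
col=g[205:212,255:310].mean(0); print(col.round(0))
print('hole b', [B(q) for q in ([.6056,-.0603,.1],[.6065,-.0618,.099])])
e=im[198:216,258:306].astype(float); e=np.clip((e-30)*2.0,0,255).astype(np.uint8)
cv2.imwrite('pics/w5e.png',cv2.resize(e,None,fx=14,fy=14,interpolation=cv2.INTER_CUBIC))
E
```

```text
pred rows [('front top', array([[279.8, 179. ]])), ('slot+', array([[279.8, 203. ]])), ('slot-', array([[279.8, 218.4]])), ('slot- keeper', array([[279.9, 210. ]])), ('upst root', array([[279.8, 240.4]])), ('fj face top', array([[279.7, 100.7]]))]
[(176.5, np.float64(-7.6)), (177.5, np.float64(-12.7)), (178.5, np.float64(-10.3)), (179.5, np.float64(-5.7)), (180.5, np.float64(-4.4)), (241.5, np.float64(5.0)), (249.5, np.float64(4.3)), (250.5, np.float64(8.3)), (251.5, np.float64(10.2)), (252.5, np.float64(7.2))]
[(176.5, np.float64(-4.7)), (177.5, np.float64(-15.5)), (178.5, np.float64(-16.9)), (179.5, np.float64(-6.8)), (250.5, np.float64(5.6)), (251.5, np.float64(7.6)), (252.5, np.float64(5.2))]
[110. 109. 109. 109. 110. 109. 109. 109. 108. 106. 101.  94.  91.  89.
  88.  87.  88.  87.  87.  88.  89.  90.  92.  95.  98. 101. 103. 103.
 103. 102. 100.  97.  92.  87.  82.  79.  77.  80.  83.  83.  80.  81.
  92. 104. 108. 110. 109. 110. 110. 110. 109. 110. 110. 110. 110.]
hole b [array([-0.0014,  0.0443,  0.0227]), array([-0.0009,  0.0429,  0.0214])]
```

View pics/w5e.png

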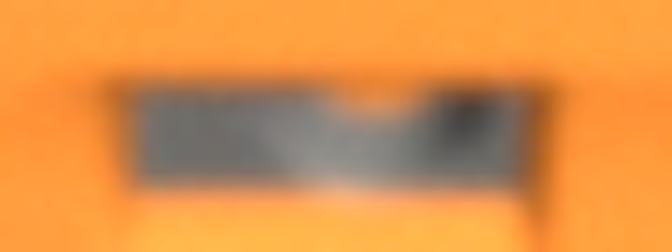

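The stretched crop shows the keeper's hole centred near column 285 against a slot middle of 281.5, so it is about 3 mm up the slope. The pin needs +2.5 mm along tool y, and then it can go down in checked steps.

carry_out:
  rows:
    - {"translation": [0,2.5,8],"turn": [0,0,0]}
    - {"translation": [0,2.5,16],"turn": [0,0,0]}
    - {"translation": [0,2.5,24],"turn": [0,0,0]}
    - {"translation": [0,2.5,28],"turn": [0,0,0]}
    - {"translation": [0,2.5,31],"turn": [0,0,0]}
    - {"translation": [0,2.5,32],"turn": [0,0,0]}

```text
clock: 16.92
ee_pos: [0.5827, -0.0564, 0.1579]
tcp_rot: [0.728, 0.651, 0.144, 0.16]
ft_force: [-0.7, 0.5, 0.0]
opening: 0.242
gripper_force: 49.8
```

carry_out:
  rows:
    - {"translation": [0,0,1],"turn": [0,0,0]}
    - {"translation": [0,0,2],"turn": [0,0,0]}
    - {"translation": [0,0,3],"turn": [0,0,0]}
    - {"translation": [0,0,4],"turn": [0,0,0]}

```text
clock: 17.42
ee_pos: [0.5844, -0.0565, 0.1546]
tcp_rot: [0.728, 0.651, 0.144, 0.16]
ft_force: [-0.6, -0.1, -0.8]
opening: 0.241
gripper_force: 49.8
```

carry_out:
  rows:
    - {"translation": [0,0,2],"turn": [0,0,0]}
    - {"translation": [0,0,4],"turn": [0,0,0]}
    - {"translation": [0,0,6],"turn": [0,0,0]}
    - {"translation": [0,0,8],"turn": [0,0,0]}

```text
clock: 17.92
ee_pos: [0.5877, -0.0569, 0.1471]
tcp_rot: [0.728, 0.651, 0.144, 0.16]
ft_force: [0.7, 0.9, -0.6]
opening: 0.244
gripper_force: 49.8
```

carry_out:
  rows:
    - {"translation": [0,0,2],"turn": [0,0,0]}
    - {"translation": [0,0,4],"turn": [0,0,0]}
    - {"translation": [0,0,6],"turn": [0,0,0]}

```text
clock: 18.3
ee_pos: [0.5902, -0.0572, 0.1416]
tcp_rot: [0.728, 0.651, 0.144, 0.16]
ft_force: [0.2, 1.0, 0.6]
opening: 0.245
gripper_force: 49.8
```

carry_out:
  rows:
    - {"translation": [0,0,1],"turn": [0,0,0]}
    - {"translation": [0,0,2],"turn": [0,0,0]}
    - {"translation": [0,0,3],"turn": [0,0,0]}

```text
clock: 18.68
ee_pos: [0.5915, -0.0573, 0.139]
tcp_rot: [0.728, 0.651, 0.144, 0.16]
ft_force: [0.4, 1.4, 0.2]
opening: 0.24
gripper_force: 49.8
```

carry_out:
  rows:
    - {"translation": [0,0,1],"turn": [0,0,0]}
    - {"translation": [0,0,2],"turn": [0,0,0]}
    - {"translation": [0,0,3],"turn": [0,0,0]}

```text
clock: 19.05
ee_pos: [0.5928, -0.0575, 0.1363]
tcp_rot: [0.728, 0.651, 0.144, 0.16]
ft_force: [-0.1, 2.1, -0.1]
opening: 0.243
gripper_force: 49.8
```

carry_out:
  rows:
    - {"translation": [0,0,1],"turn": [0,0,0]}
    - {"translation": [0,0,2],"turn": [0,0,0]}
    - {"translation": [0,0,3],"turn": [0,0,0]}
    - {"translation": [0,0,4],"turn": [0,0,0]}

```text
clock: 19.55
ee_pos: [0.5944, -0.0577, 0.1326]
tcp_rot: [0.728, 0.651, 0.144, 0.16]
ft_force: [-0.1, 1.4, -0.2]
opening: 0.245
gripper_force: 49.8
```

```bash
python3 - <<'E'
from h import *
p,r,o=T(); tip=p+r.apply([0,0,.0658]); print(B(p),B(tip)-[0,0,.022],r.inv().apply(o['ft_force']),o['torque'],o['opening'])
E
```

```text
[0.002  0.0457 0.0571] [ 0.0019  0.0457 -0.0307] [ 1.4222 -0.3532  0.0325] [0.2458 0.2415 0.1545] 0.2450301331414994
```

No axial force with the foot about 31 mm below the jaw's top, so the pin is in the keeper's hole. I'll drive it down.

carry_out:
  rows:
    - {"translation": [0.3,0,2],"turn": [0,0,0]}
    - {"translation": [0.3,0,4],"turn": [0,0,0]}
    - {"translation": [0.3,0,6],"turn": [0,0,0]}
    - {"translation": [0.3,0,9],"turn": [0,0,0]}
    - {"translation": [0.3,0,12],"turn": [0,0,0]}

```text
clock: 20.18
ee_pos: [0.5995, -0.058, 0.1216]
tcp_rot: [0.728, 0.651, 0.144, 0.16]
ft_force: [-0.1, 0.3, -1.0]
opening: 0.241
gripper_force: 49.8
```

carry_out:
  rows:
    - {"translation": [0,0,3],"turn": [0,0,0]}
    - {"translation": [0,0,6],"turn": [0,0,0]}
    - {"translation": [0,0,9],"turn": [0,0,0]}
    - {"translation": [0,0,11],"turn": [0,0,0]}
    - {"translation": [0,0,13],"turn": [0,0,0]}

```text
clock: 20.8
ee_pos: [0.6049, -0.0585, 0.1099]
tcp_rot: [0.728, 0.651, 0.144, 0.16]
ft_force: [-0.7, -0.1, 0.1]
opening: 0.242
gripper_force: 49.8
```

carry_out:
  rows:
    - {"translation": [0,0,1],"turn": [0,0,0]}
    - {"translation": [0,0,2],"turn": [0,0,0]}
    - {"translation": [0,0,3],"turn": [0,0,0]}
    - {"translation": [0,0,4],"turn": [0,0,0]}

```text
clock: 21.3
ee_pos: [0.6065, -0.0587, 0.1064]
tcp_rot: [0.728, 0.651, 0.144, 0.16]
ft_force: [-0.4, 0.5, -0.8]
opening: 0.246
gripper_force: 49.8
```

carry_out:
  rows:
    - {"translation": [0,0,0.5],"turn": [0,0,0]}
    - {"translation": [0,0,1],"turn": [0,0,0]}
    - {"translation": [0,0,1.5],"turn": [0,0,0]}

```text
clock: 21.68
ee_pos: [0.6072, -0.0588, 0.105]
tcp_rot: [0.728, 0.651, 0.144, 0.16]
ft_force: [1.2, 0.3, -0.6]
opening: 0.24
gripper_force: 49.8
```

carry_out:
  rows:
    - {"translation": [0,0,0.5],"turn": [0,0,0]}
    - {"translation": [0,0,1],"turn": [0,0,0]}

```text
clock: 21.92
ee_pos: [0.6075, -0.0588, 0.1045]
tcp_rot: [0.728, 0.651, 0.143, 0.16]
ft_force: [-8.1, 0.3, 9.1]
opening: 0.239
gripper_force: 51.0
```

carry_out:
  rows:
    - {"translation": [0,0,0.5],"turn": [0,0,0]}
    - {"translation": [0,0,1],"turn": [0,0,0]}

```text
clock: 22.18
ee_pos: [0.6076, -0.0588, 0.1044]
tcp_rot: [0.728, 0.651, 0.143, 0.16]
ft_force: [-17.4, 1.8, 18.9]
opening: 0.238
gripper_force: 52.4
```

Head contact: the push rises at a firm stop. I'll ease off, open and retreat along the pin's axis.

carry_out:
  rows:
    - {"translation": [0,0,-1],"turn": [0,0,0]}
    - {"translation": [0,0,-1.2],"turn": [0,0,0]}

```text
clock: 22.42
ee_pos: [0.6075, -0.0588, 0.1046]
tcp_rot: [0.728, 0.651, 0.144, 0.161]
ft_force: [-3.5, -0.0, 3.1]
opening: 0.244
gripper_force: 50.0
```

carry_out:
  rows:
    - {"translation": [0,0,0],"turn": [0,0,0]}
    - {"translation": [0,0,0],"turn": [0,0,0]}
    - {"translation": [0,0,0],"turn": [0,0,0]}
    - {"translation": [0,0,0],"turn": [0,0,0]}
    - {"translation": [0,0,-15],"turn": [0,0,0]}
    - {"translation": [0,0,-45],"turn": [0,0,0]}
    - {"translation": [0,0,-90],"turn": [0,0,0]}
    - {"translation": [0,0,-90],"turn": [0,0,0]}
  gripper: -1

```text
clock: 23.42
ee_pos: [0.5716, -0.0551, 0.1905]
tcp_rot: [0.727, 0.651, 0.146, 0.164]
ft_force: [0.3, -0.3, -0.0]
opening: 1.0
gripper_force: 0.0
```

```bash
python3 - <<'E'
from h import *
p,r,o=T(); print(B(p),o['ft_force'],o['opening'])
c=wrist('w6.png')
for q in ['pin_mid','jaw_hole','jaw_upstand','stave']: P(q,'wrist')
tip=W(.0019,.046,.022)
print('seated head bottom/top centre',proj(c,[W(.0025,.046,.022),W(.0025,.046,.058)]))
read_camera('scene')
for q in ['pin_mid','stave','jaw_upstand','fixed_jaw']: P(q,'scene')
E
```

```text
[0.0057 0.0457 0.1193] [ 0.3085 -0.345  -0.0209] 0.9999804226966992
wrist pin_mid [(array([ 0.6171, -0.0573,  0.0896]), 0.61)]
wrist jaw_hole [(array([ 0.6065, -0.0589,  0.0992]), 0.87)]
wrist jaw_upstand [(array([ 0.5911, -0.0881,  0.1241]), 0.72), (array([ 0.6135, -0.1067,  0.0025]), 0.65)]
wrist stave [(array([ 0.3843, -0.0857, -0.0025]), 0.61)]
seated head bottom/top centre [[275.7678 209.8928]
 [275.2902 225.0452]]
scene pin_mid [(array([0.6812, 0.1634, 0.0025]), 0.48), (array([ 0.6136, -0.0616,  0.087 ]), 0.41)]
scene stave [(array([0.6305, 0.3057, 0.0013]), 0.83), (array([ 0.5917, -0.0901,  0.1276]), 0.65), (array([ 0.3841, -0.0815,  0.0026]), 0.62)]
scene jaw_upstand [(array([ 0.5898, -0.0908,  0.1278]), 0.93), (array([ 0.6054, -0.0551,  0.1026]), 0.73)]
scene fixed_jaw [(array([0.6295, 0.0296, 0.0769]), 0.76)]
```

View pics/w6.png

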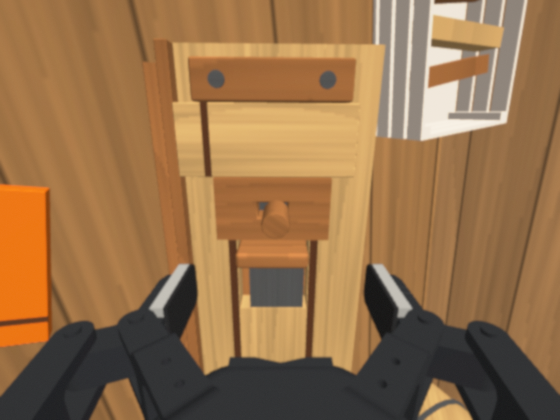

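The last view shows the pin's head seated on the jaw at (273,220), with the stave flush between the jaws. The networks put pin_mid where a seated pin should be. I'm handing the job in.

```bash
python3 -c "
from cell import *
print(finish_job())"
```

```text
the job is handed in; nothing more can be done
None
```

I handed the job in at about 23 s of robot time, with no verdict returned. The stave was squeezed with about 20 N of push, and the long pin went through the jaw and keeper until its head sat on the jaw; the gripper then let go. I never touched the short pin or the things lying about the bench.

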